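# Press the narrow scraper back into its cutout

### The job

The narrow hand scraper lying on the counter is finished with: put it away in the sloped tool tray. Find the empty cutout that has its shape, lay it in the right way round and press it fully home, so that it lies flat on the bottom of the cutout with its shank snapped under the two small nibs. Leave the wide scraper on the green mould, and everything else on the counter, where it is.

Things in the scene. Friction and masses are not known exactly. Their poses are not given: they have to be found in the camera images.
- narrow_scraper: Hand scraper to put away, loose, flat side down: 205 long, steel blade, round shank, blue handle; 0.17 kg. Origin on the underside, centre line, at the grip point; x to the blade, z up. Handle x -78 to 32 mm, 24 wide, 22 tall, sides flat and upright; shank to x 62; blade x 62 to 127, 3 thick, in the plane of the underside, 64 wide from its straight edge back to x 107, then tapering to 24.
- narrow_scraper_edge (a point): Middle of the narrow scraper's blade edge, on its underside, 127 mm ahead of its origin. The tool's balance point is about 50 mm ahead of its origin.
- narrow_scraper_tail (a point): Tail end of the narrow scraper's handle, on its underside, 78 mm behind its origin.
- narrow_scraper_shank (a point): Middle of the scraper's steel shank, on its axis: 46 mm ahead of the origin and 7 mm above the plane of the underside. The shank is 14 mm in diameter, free from x 32 to 62 mm.
- narrow_bay_seat (a point): On the bottom of the narrow scraper's cutout: where the scraper's origin lies when home, its axes then being these: x along the cutout to its blade end (uphill), z square out of the tray face, 30 degrees from vertical, leaning to the robot. Cutout 12 mm deep, the scraper's outline plus 3 mm all round, in a white block 124 x 240 mm, 18 thick; home, the handle stands 10 mm above the white face.
- narrow_bay_nibs (a point): On the bottom of the narrow cutout midway between its two nibs, 46 mm uphill of the seat. Rounded sprung plastic nibs, 16 mm long, one each side, 10 mm apart, 10 to 16 mm above the bottom. The shank meets them when 12 mm from home and rests there unless pushed; pushed square with about 6 to 12 N, they give 2 mm each, then snap back over it and hold it.
- narrow_bay_edge (a point): Where the middle of the blade edge lies when home: bottom of the narrow cutout, 127 mm uphill of the seat.
- narrow_bay_tail (a point): Where the tail of the handle lies when home: bottom of the narrow cutout, 78 mm downhill of the seat. Around the seat a finger well as deep as the cutout (48 mm along it, 96 mm across, centred on the seat) lets fingers that hold the handle at the grip point go down with it; there they can open to 60 mm.
- wide_bay_seat (a point): The same point in the other empty cutout, for the wide scraper (blade 92 mm wide), head to tail with the first: its x, to its blade end, points downhill. Stays empty. The two blocks lie side by side on the tray and change places from start to start.
- stand: Stainless stand of the sloped tool tray, fixed; origin on the counter under the middle of the slope. Slope 30 degrees, low edge to the robot, 250 mm up the slope, 349 wide, its pan 27 to 153 mm high with the 18 mm blocks on it, and thin lips about as high as the blocks around them; a third, narrower insert at its +y end holds a palette knife.
- wide_scraper: The wide scraper, loose, lying on the green mould, still in use; leave it. Same handle and shank, blade 92 mm wide; origin and axes as for the narrow one.
- mould: Green gridded chocolate mould, fixed, 290 x 230 x 26 mm, origin at the centre of its underside.
- bottle: Amber bottle, loose, 60 mm across, 190 mm tall; origin under its centre.
- bowl: Small steel bowl, loose, 110 mm across, 55 mm tall; origin under its centre.
- thermometer: Dial thermometer lying on the counter, loose: dial 44 mm across and 12 mm high, 6 mm stem reaching 140 mm along its x from the origin, which is under the dial's centre.
- bar_mould: Clear plastic mould lying flat, loose, 275 x 135 x 24 mm; origin under its centre.
- jar: Jar with a steel lid, loose, 76 mm across, 85 mm tall; origin under its centre.
- spatula: Wooden-handled spatula lying on the counter, loose, 240 mm long.
Things that resemble listed ones, but are neither listed nor needed, are in the scene too. What is shaped like the narrow_scraper but turquoise or yellow is not meant.

How it is judged:
At the end, for the whole second after the job is handed in: The narrow scraper lies still in its own cutout, right way round and flat side down: blade edge and tail each within 6 mm of their places and no more than 3 mm above the bottom, released. The wide scraper has moved less than 20 mm and every other loose thing less than 30 mm (distance between narrow_scraper_edge and narrow_bay_edge below 0.006 m and distance between narrow_scraper_tail and narrow_bay_tail below 0.006 m and z of each of narrow_scraper_edge, narrow_scraper_tail in the frame of narrow_bay_seat below 0.003 m and angle between the z axis of narrow_scraper and the z axis of narrow_bay_seat, either way round below 0.06 rad and linear speed of narrow_scraper below 0.02 m/s and distance of wide_scraper from where it was at the start of the episode below 0.02 m and distance of each of bottle, bowl, thermometer, bar_mould, jar, spatula from where it was at the start of the episode below 0.03 m); the robot touches nothing.
It fails at once if the wide scraper is moved by more than 20 mm (distance of wide_scraper from where it was at the start of the episode above 0.02 m).
It fails at once if another loose thing on the counter is moved by more than 30 mm (distance of any of bottle, bowl, thermometer, bar_mould, jar, spatula from where it was at the start of the episode above 0.03 m).
It also fails if it takes over 38 s, if anything falls off the work surface, if the arm or the gripper's body presses on something with over 40 N, if the wrist force passes 120 N, or if a joint passes its speed limit or range.

### The arm

A 6-joint arm with a two-finger parallel gripper is mounted at the origin on the work surface. World frame = base frame: x ahead of the robot, y to its left, z up, the work surface at z = 0. Lengths are in m, angles in rad, forces in N, time in s.
With the tool pointing down it reaches from about 0.25 to 0.725 m from the base axis. Payload 4 kg.
Tool frame: the origin (TCP) lies midway between the tips of the shut fingers; the grasp point (between the pads) lies grip_point_offset behind it (grip_point_offset is the distance from the TCP to the grasp point, in m); z points along the fingers, y is the line along which they close (so a half turn about z gives the same grasp; the last joint's range is limited). The gripper opens to 85 mm and grips with 20 to 120 N. Pads are 22 mm wide; open, the fingers measure 114 mm over their backs; the gripper's body (76 mm by 85 mm) begins 54 mm behind the grasp point. The pads swing forward as they close: fully open they stand 13 mm farther back than shut.
Start: joints at [1.286, 0.241, 0.005, 1.335, 0, 1.571], TCP at [0.14, 0.48, 0.231] pointing down, gripper open.
Joint ranges: [-2.72, 2.72], [-1.05, 1.87], [-1.09, 1.28], [-1.99, 2.15], [-1.42, 1.44], [-3.14, 3.14]. Speed limits (rad/s): [2.79, 2.79, 3.14, 3.14, 3.14, 3.14].

### API

Orientations are given as a unit quaternion [x, y, z, w].
In Python, from workcell import * gives the robot as it stands. The module is installed in compiled form; this text tells all that it offers.
- The arm moves only by the tool arm_command, never from a script. Its arguments are lists of equal length, an entry for each row: "slide": the shift along the tool's x, y, z in cm, a list of three; "spin": the turn about the tool's z in degrees. A call has exactly 5 rows; each row is the pose to reach, as a shift and turn from the pose commanded when the call began, along the tool's axes at that moment; what a row does not reach only later rows make up. A row lasts 1/8 s, in which the tool goes at most 62.5 mm and 10.7 degrees, less where a joint would pass 70% of its speed; a pose out of reach is approached as far as the arm can. A call with a gripper value outside its range is refused whole. "jaw" is the finger opening in cm, from 0 to 8.54, set as the call begins (left out, the last holds). The fingers move at their own pace and stop on an object; the grip force is fixed at half the most. Time passes only in rows, so rows that repeat a pose let the fingers close, or fill a call up. It gives the time, the measured TCP pose, the force, the opening and the grip force at its end, in the units of the state.
- get_obs(): the state, without advancing time (a new reading comes with each control period).
- camera(name): name is "side" or "top" or "wrist"; returns a dict with "pixels" (480x640x3 uint8, red, green, blue), "range_z" (480x640 float32, m along the optical axis (not along the pixel's ray), 0 where there is no reading), "intrinsics" (3x3 intrinsics, pixels), "rvec" (rotation vector, rad) and "tvec" (3), from world to camera coordinates, as OpenCV has them. Camera axes: x right, y down, z forward; pixel columns grow to the right and rows downward; lengths in m; the calibration is good to about 2 mm. A picture is of the moment at which its call begins.
- job_done(): hands the job in; it is judged then, once.
Trained networks look in a picture, given as the dict that the camera call returned (one of the last four; its "shot" number tells which), for a name from the list of things; names that differ only in an ending like _2 or _b are one class to them, and where a whole thing is asked for, a point or a joint stands for the part that bears it (a point fixed in the world has none). Each returns a list of dicts, best first, with "confidence" (0 to 1); they miss things now and then, are a little off and sometimes report something else, mostly with a low value. They report only what shows in the picture. A call takes as long as a camera call. They do not tell look-alikes from the thing itself.
- recognise(picture, thing): "centre" ([column, row] in pixels, amid what is visible of it).
- landmark_of(picture, thing): "centre" ([column, row] in pixels: a listed point, or the origin of a listed thing).
The state is a dict: "clock": time; "joint_pos": joint angles; "joint_vel": joint speeds; "tau": joint torques, N m; "eef_pos": TCP position; "tool_rot": TCP orientation; "ft_force": force on the tool from outside, world axes, zero at the start; "ft_torque": the same for the moment, N m; "grip_width": finger opening in m; "grasp_force": force on a finger pad.
Only numpy, scipy, OpenCV 4.12 (cv2) and the standard library are available. Lean on these libraries where they do the work, as an engineer would, in place of code of your own. Each camera call takes 0.05 s, during which the arm holds its last target. There are 200 camera calls.

## Working session

There is one attempt and no reset: what is moved stays moved. The work goes in short steps, Python scripts to look and compute and a tool call to move; the robot and the scene stay as the last step left them, time stands still between calls to the robot, and variables do not carry over. Pictures are saved under pics/ and viewed, at most 10 in all, crops included, and the job is handed in when it is done.

Besides the shell and the picture viewer there is one more tool, called after "Request:" as a command line: name --pt "numbers of a row" for each row, then --argument value for the rest. arm_command: Moves the arm, as the interface text tells. Its arguments: {"type":"object","properties":{"slide":{"type":"array","items":{"type":"array","items":{"type":"number"}}},"spin":{"type":"array","items":{"type":"number"}},"jaw":{"type":"number"}},"required":["slide","spin"]}

```bash
mkdir -p pics; cat > h.py <<'E'
from workcell import *
import numpy as np, cv2
from scipy.spatial.transform import Rotation as R
def snap(n,f=None):
    p=camera(n)
    if f: cv2.imwrite('pics/'+f,p['pixels'][:,:,::-1])
    return p
def w(p,uv,rad=1):
    u,v=int(round(uv[0])),int(round(uv[1]))
    d=p['range_z'][max(v-rad,0):v+rad+1,max(u-rad,0):u+rad+1]; d=d[d>0]
    z=np.median(d) if len(d) else np.nan
    c=np.linalg.inv(p['intrinsics'])@[uv[0],uv[1],1]*z
    return cv2.Rodrigues(np.array(p['rvec'],float))[0].T@(c-np.ravel(p['tvec']))
def cloud(p):
    v,u=np.mgrid[:480,:640]; z=p['range_z']
    c=np.stack([u,v,np.ones_like(u)],-1)@np.linalg.inv(p['intrinsics']).T*z[...,None]
    return (c-np.ravel(p['tvec']))@cv2.Rodrigues(np.array(p['rvec'],float))[0]
E
python3 - <<'E'
from h import *
np.set_printoptions(precision=4,suppress=True)
for n in ('top','side'):
    p=snap(n,n+'0.png'); np.save(n+'.npy',p,allow_pickle=True)
    for t in ['narrow_scraper','narrow_scraper_edge','narrow_scraper_tail','narrow_scraper_shank','narrow_bay_seat','narrow_bay_nibs','narrow_bay_edge','narrow_bay_tail','wide_bay_seat','wide_scraper','stand']:
        for d in landmark_of(p,t)[:3]: print(n,t,np.round(d['centre'],1),round(d['confidence'],2),w(p,d['centre']))
print(get_obs())
E
```

```text
top narrow_scraper [457.3 327.7] 0.97 [ 0.2174 -0.3824  0.024 ]
top narrow_scraper [399.  220.4] 0.58 [ 0.5131 -0.2343  0.0249]
top narrow_scraper [345.6 277.3] 0.57 [ 0.3556 -0.0836  0.023 ]
top narrow_scraper_edge [412.1 348. ] 0.93 [ 0.1633 -0.263  -0.0003]
top narrow_scraper_edge [383.9 294.2] 0.72 [ 0.3097 -0.1894  0.004 ]
top narrow_scraper_edge [398.5 176.5] 0.57 [ 0.6456 -0.2397  0.0026]
top narrow_scraper_tail [322.6 267.2] 0.76 [ 0.384  -0.0206  0.0226]
top narrow_scraper_tail [397.8 248.2] 0.7 [ 0.4382 -0.2317  0.0023]
top narrow_scraper_tail [478.  318.5] 0.64 [ 0.2416 -0.4394  0.0234]
top narrow_scraper_shank [395.7 204.3] 0.98 [ 0.5635 -0.229   0.0055]
top narrow_scraper_shank [362.5 285.5] 0.94 [ 0.3341 -0.1307  0.0047]
top narrow_scraper_shank [439.6 336.7] 0.75 [ 0.1935 -0.336   0.0139]
top narrow_bay_seat [258.4 221.8] 0.9 [0.5015 0.1508 0.0818]
top narrow_bay_seat [522.2 237.1] 0.74 [ 0.4644 -0.5749  0.0169]
top narrow_bay_seat [255.8 206.1] 0.69 [0.5393 0.1551 0.1061]
top narrow_bay_nibs [258.  207.9] 0.7 [0.5349 0.1495 0.1035]
top narrow_bay_edge [260.1 175.2] 0.
[... 1472 characters left out ...]
70.9 430.1] 0.66 [ 0.4289 -0.6116  0.0472]
side wide_scraper [413.8 286.9] 0.43 [ 0.6862 -0.2536  0.0532]
side wide_scraper [319.3 199.2] 0.25 [0.4977 0.1479 0.0831]
side stand [332.8 191.9] 0.3 [0.5411 0.1347 0.1197]
{'clock': 1.2, 'joint_pos': array([1.286 , 0.2406, 0.005 , 1.3352, 0.    , 1.5708]), 'joint_vel': array([ 0.0003,  0.0006,  0.001 , -0.0015,  0.0014, -0.0008]), 'tau': array([ -0.0029, -37.2219,  25.2693,   0.0012,  -0.0003,   0.    ]), 'eef_pos': array([0.1405, 0.4799, 0.2313]), 'tool_rot': array([0.1419, 0.9899, 0.    , 0.    ]), 'ft_force': array([0.1057, 0.0454, 0.945 ]), 'ft_torque': array([-0.0251, -0.0276, -0.0123]), 'grasp_force': 0.0, 'grip_width': 0.08552351179809378}
```

View pics/top0.png

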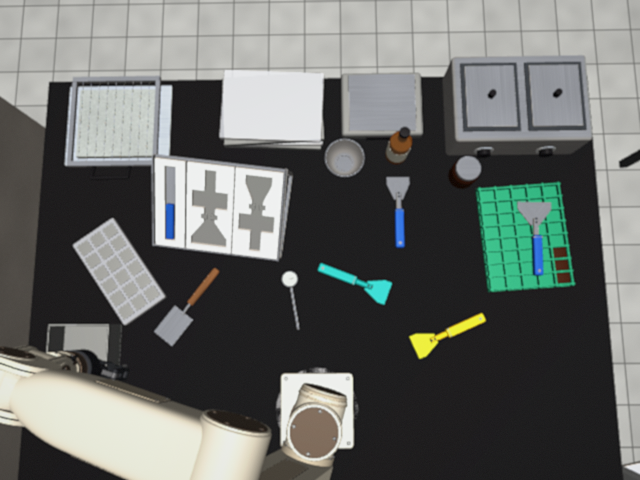

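```bash
python3 - <<'E'
import cv2
a=cv2.imread('pics/top0.png')
cv2.imwrite('pics/crop.png',cv2.resize(a[150:375,300:500],None,fx=2.6,fy=2.6,interpolation=cv2.INTER_CUBIC))
cv2.imwrite('pics/tray.png',cv2.resize(a[150:280,140:310],None,fx=4,fy=4,interpolation=cv2.INTER_CUBIC))
E
```

```text
(no output)
```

View pics/crop.png

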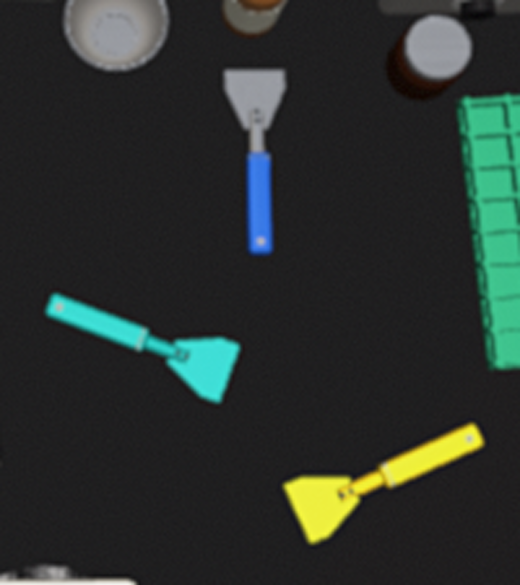

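View pics/tray.png

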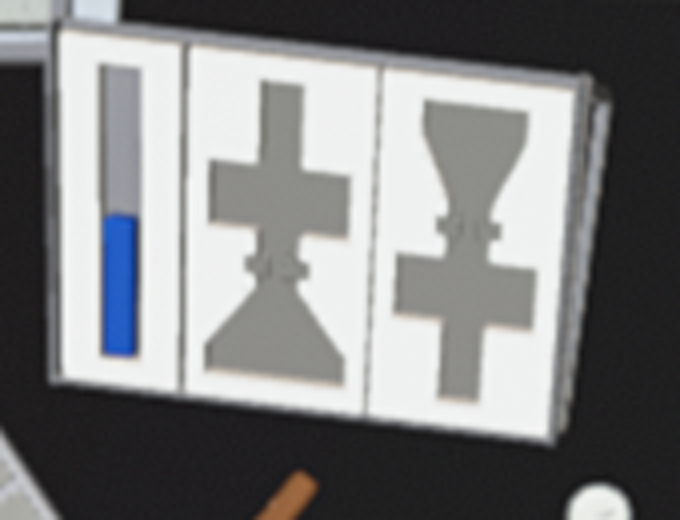

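Candidates by pixel in the top view: the blue scraper at (399,215) with a narrow blade, turquoise (355,283), yellow (448,335), and the wide blue one on the green mould (537,240). I choose the blue one at (399,215), and the close crop confirms it. The narrow cutout is in the right-hand block (seat near 258,222), with its blade end uphill.

```bash
python3 - <<'E'
from h import *
np.set_printoptions(precision=4,suppress=True)
p=snap('wrist'); C=cv2.Rodrigues(np.array(p['rvec'],float))[0]
o=get_obs(); T=R.from_quat(o['tool_rot'])
print('cam in tool',T.inv().apply(-C.T@np.ravel(p['tvec'])-o['eef_pos']),'cam axes in tool (rows)',C@T.as_matrix(),p['intrinsics'],grip_point_offset)
p=np.load('top.npy',allow_pickle=True).item(); W=cloud(p); im=p['pixels'].astype(int)
m=(im[...,2]>150)&(im[...,0]<90)&(im[...,1]<140)
u=np.mgrid[:480,:640]; m&=(u[1]>380)&(u[1]<415)&(u[0]>200)&(u[0]<255)
q=W[m]; c,v=cv2.PCACompute(q[:,:2].astype(np.float32),None); print(m.sum(),c,v[0],q.min(0),q.max(0),np.median(q[:,2]))
m=(im.min(-1)>215)&(u[1]>150)&(u[1]<290)&(u[0]>155)&(u[0]<262); q=W[m]
A=np.c_[q[:,:2],np.ones(len(q))]; k=np.linalg.lstsq(A,q[:,2],rcond=None)[0]
print(k,np.degrees(np.arctan(np.hypot(*k[:2]))),np.degrees(np.arctan2(k[1],k[0])))
E
```

```text
cam in tool [ 0.0714 -0.0014 -0.1444] cam axes in tool (rows) [[-0.0013  1.     -0.0005]
 [-0.9609 -0.0014 -0.2767]
 [-0.2767  0.0002  0.9609]] [[395.6332   0.     323.7284]
 [  0.     395.6332 242.3797]
 [  0.       0.       1.    ]] 0.0187
286 [[ 0.4924 -0.233 ]] [ 0.9242 -0.3818] [ 0.2247 -0.247   0.0159] [ 0.5462 -0.0324  1.4926] 0.02381603709668259
[ 0.19   -0.2039  0.0658] 15.574683707329728 -47.020547904034515
```

Request:
arm_command --pt "-4 -2 -3" --pt "-9 -5 -6" --pt "-14 -7.5 -9" --pt "-19 -10 -10" --pt "-24 -13 -10" --spin '[0,-2,-4,-8,-10]'

```text
clock: 1.88
eef_pos: [0.336, 0.2868, 0.3328]
tool_rot: [0.054, 0.999, 0.001, 0.001]
ft_force: [0.4, 0.0, -0.8]
grip_width: 0.0856
grasp_force: 0.0
```

```bash
python3 -c "
from h import *
o=get_obs();T=R.from_quat(o['tool_rot']);print(o['clock'],o['eef_pos'],T.as_matrix())
print(100*T.inv().apply(np.array([.47,.15,.33])-o['eef_pos']))"
```

```text
1.875 [0.3360465  0.28680892 0.33275588] [[-0.99410706  0.10836718  0.00277642]
 [ 0.10837361  0.99410762  0.0022823 ]
 [-0.00251273  0.00256974 -0.99999354]]
[-14.79836711 -12.14937087   0.28155314]
```

Request:
arm_command --pt "-4 -3.3 0" --pt "-8.5 -7 0" --pt "-12.5 -10.5 0" --pt "-14.5 -12 0" --pt "-14.5 -12 0" --spin '[0,0,0,0,0]'

```text
clock: 2.5
eef_pos: [0.4662, 0.1511, 0.3308]
tool_rot: [0.057, 0.998, -0.0, -0.0]
ft_force: [-0.3, 0.6, 0.3]
grip_width: 0.0854
grasp_force: 0.0
```

```bash
python3 - <<'E'
from h import *
np.set_printoptions(precision=4,suppress=True)
p=snap('wrist','w1.png'); np.save('w1.npy',p,allow_pickle=True)
print(get_obs()['eef_pos'])
for t in ['narrow_bay_seat','narrow_bay_nibs','narrow_bay_edge','narrow_bay_tail','wide_bay_seat']:
    for d in landmark_of(p,t)[:2]: print(t,np.round(d['centre'],1),round(d['confidence'],2),w(p,d['centre']))
E
```

```text
[0.4654 0.1519 0.331 ]
narrow_bay_seat [332.4 228.4] 0.61 [0.4934 0.1556 0.0827]
narrow_bay_nibs [331.6 278.4] 0.89 [0.538  0.1494 0.1074]
narrow_bay_edge [333.8 363. ] 0.56 [0.6069 0.1431 0.1484]
narrow_bay_tail [334.  162.3] 0.79 [0.4306 0.165  0.0455]
wide_bay_seat [460.9 282.1] 0.9 [0.5562 0.2767 0.1084]
wide_bay_seat [332.5 231.8] 0.28 [0.4966 0.1554 0.0838]
```

View pics/w1.png

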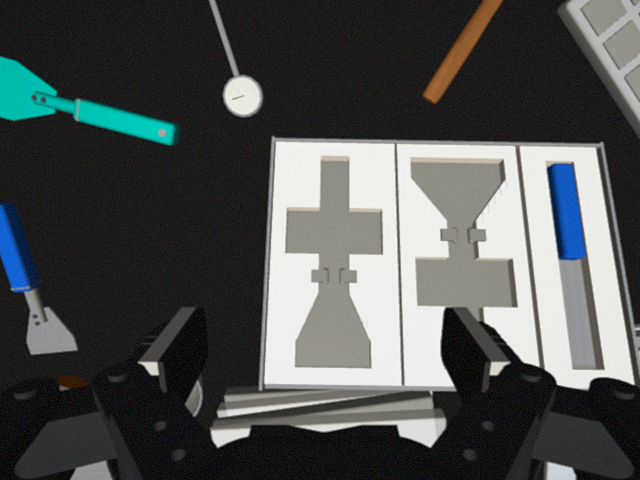

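```bash
cat > bay.py <<'E'
from h import *
from scipy.optimize import minimize
np.set_printoptions(precision=4,suppress=True)
p=np.load('w1.npy',allow_pickle=True).item(); W=cloud(p); im=p['pixels'].astype(int)
v,u=np.mgrid[:480,:640]
blk=(u>279)&(u<392)&(v>147)&(v<378)
wm=blk&(im.min(-1)>205); q=W[wm]
for _ in range(4):
    A=np.c_[q[:,:2],np.ones(len(q))]; k=np.linalg.lstsq(A,q[:,2],rcond=None)[0]; r=abs(A@k-q[:,2]); q=q[r<max(.002,2*np.median(r))]
n=np.array([-k[0],-k[1],1]); n/=np.linalg.norm(n)
up=np.array([k[0],k[1],0]); up=up/np.linalg.norm(up); X=up-n*(up@n); X/=np.linalg.norm(X); Y=np.cross(n,X)
print('slope',np.degrees(np.arccos(n[2])),'yaw plane',np.degrees(np.arctan2(X[1],X[0])),len(q),'resid',np.std(np.c_[q[:,:2],np.ones(len(q))]@k-q[:,2]))
# pixel rays onto face plane
Rc=cv2.Rodrigues(np.array(p['rvec'],float))[0]; cam=-Rc.T@np.ravel(p['tvec'])
d=(np.stack([u,v,np.ones_like(u)],-1)@np.linalg.inv(p['intrinsics']).T)@Rc
P=cam+d*(((q.mean(0)-cam)@n)/(d@n))[...,None]
O=np.array([.4934,.1556,0]); O[2]=k@[O[0],O[1],1]
st=np.stack([(P-O)@X,(P-O)@Y],-1)[blk]; M=~wm[blk]
from matplotlib.path import Path as _P if False else None
E
sed -i '$d' bay.py; cat >> bay.py <<'E'
poly=np.array([[-81,15],[-24,15],[-24,48],[24,48],[24,15],[35,15],[35,10],[59,10],[59,15],[65,15],[107,35],[130,35]],float)
poly=np.r_[poly,poly[::-1]*[1,-1]].astype(np.float32)
S=10
can=np.zeros((2400,1400),np.uint8); cv2.fillPoly(can,[np.int32(poly[:,::-1]*S+[700,1000])],255)
can=cv2.GaussianBlur(can,(0,0),8)/255.
def cost(a):
    c,s=np.cos(a[2]),np.sin(a[2]); e=(st*1e3-a[:2])@np.array([[c,-s],[s,c]])
    val=cv2.remap(can.astype(np.float32),np.float32(e[:,1]*S+700),np.float32(e[:,0]*S+1000),cv2.INTER_LINEAR)
    return ((val-M)**2).mean()
r=min((minimize(cost,[x,y,t],method='Nelder-Mead',options=dict(initial_simplex=np.array([[x,y,t],[x+4,y,t],[x,y+4,t],[x,y,t+.04]]))) for x in(-4,4) for y in(-4,4) for t in(-.02,.02)),key=lambda r:r.fun)
a=r.x; ps=a[2]
print(a,r.fun)
bx=X*np.cos(ps)+Y*np.sin(ps)
face=O+X*a[0]/1e3+Y*a[1]/1e3; seat=face-.012*n
print('seat',seat,'x',bx,'n',n,'yaw',np.degrees(np.arctan2(bx[1],bx[0])),'edge',seat+.127*bx,'tail',seat-.078*bx)
np.savez('bay.npz',seat=seat,x=bx,n=n)
E
python3 bay.py
```

```text
Still running in the background as job /tmp/bash_jobs.1000/9d7ecf67d6e5 (pid 594). You'll get a notice when it ends.
```

Request:
arm_command --pt "-1 -5.5 0" --pt "-2 -11.5 0" --pt "-3 -17.5 1" --pt "-4 -23.5 2.5" --pt "-5 -29.5 4" --spin '[0,-1,-2,-3,-4.5]'

```text
clock: 3.42
eef_pos: [0.4825, -0.147, 0.2915]
tool_rot: [0.015, 1.0, -0.0, 0.001]
ft_force: [1.0, -0.5, -1.1]
grip_width: 0.0855
grasp_force: 0.0
```

```bash
python3 -c "
from h import *
o=get_obs();T=R.from_quat(o['tool_rot']);print(o['eef_pos'])
print(100*T.inv().apply(np.array([.48,-.23,.25])-o['eef_pos']))"
```

```text
[ 0.4824742  -0.14696924  0.29148944]
[ 0.01179954 -8.30614333  4.15016477]
```

Request:
arm_command --pt "0 -4 2" --pt "0 -8 4" --pt "0 -8 4" --pt "0 -8 4" --pt "0 -8 4" --spin '[0,0,0,0,0]'

```text
clock: 4.05
eef_pos: [0.4805, -0.2248, 0.2524]
tool_rot: [0.015, 1.0, -0.0, 0.001]
ft_force: [-0.0, -0.6, 0.5]
grip_width: 0.0855
grasp_force: 0.0
```

```bash
cat > scr.py <<'E'
from h import *
np.set_printoptions(precision=4,suppress=True)
p=snap('wrist','w2.png'); W=cloud(p); im=p['pixels'].astype(int)
m=(im[...,2]>120)&(im[...,0]<90)&(im[...,2]-im[...,0]>70)&(im[...,2]-im[...,1]>50)
nl,lab,stt,_=cv2.connectedComponentsWithStats(m.astype(np.uint8)); i=1+np.argmax(stt[1:,4]); m=lab==i
print(stt[i])
q=W[m]; q=q[(q[:,2]>.018)&(q[:,2]<.028)]
rect=cv2.minAreaRect(np.float32(q[:,:2]*1000)); c,v=cv2.PCACompute(q[:,:2].astype(np.float32),None)
d=v[0]*np.sign(v[0][0]); s=(q[:,:2]-c[0])@d
print('top z',np.median(q[:,2]),rect,'yaw',np.degrees(np.arctan2(d[1],d[0])),'mid',c,s.min(),s.max())
o=np.array(rect[0])/1e3+.023*d; print('origin est',o)
for t in ['narrow_scraper','narrow_scraper_edge','narrow_scraper_tail','narrow_scraper_shank']:
    for e in landmark_of(p,t)[:2]: print(t,np.round(e['centre'],1),round(e['confidence'],2),w(p,e['centre']))
o=get_obs();print(o['eef_pos'],R.from_quat(o['tool_rot']).as_matrix())
E
python3 scr.py
```

```text
[ 301  158   28  105 2561]
top z 0.02351595009630815 ((486.75390625, -234.70205688476562), (24.028018951416016, 102.4133071899414), 89.507568359375) yaw -0.31863132 mid [[ 0.4863 -0.2346]] -0.05073058473349424 0.05170740426382324
origin est [ 0.5098 -0.2348]
narrow_scraper [477.9  60.2] 0.88 [ 0.3567 -0.0887  0.0243]
narrow_scraper [315.8 233.4] 0.84 [ 0.507  -0.2344  0.0246]
narrow_scraper_edge [317.6 342.5] 0.85 [ 0.6381 -0.2376  0.0043]
narrow_scraper_edge [322.4 395.7] 0.71 [ 0.6774 -0.2334  0.0442]
narrow_scraper_tail [314.7 154.3] 0.93 [ 0.4332 -0.2333  0.0019]
narrow_scraper_tail [555.   89.7] 0.9 [ 0.3827 -0.0188  0.024 ]
narrow_scraper_shank [432.6  44.1] 0.92 [ 0.3411 -0.1261  0.015 ]
narrow_scraper_shank [316.5 276.6] 0.59 [ 0.5554 -0.2357  0.0156]
[ 0.4802 -0.2253  0.2518] [[-0.9995  0.0306  0.0007]
 [ 0.0306  0.9995 -0.0004]
 [-0.0007 -0.0003 -1.    ]]
```

View pics/w2.png

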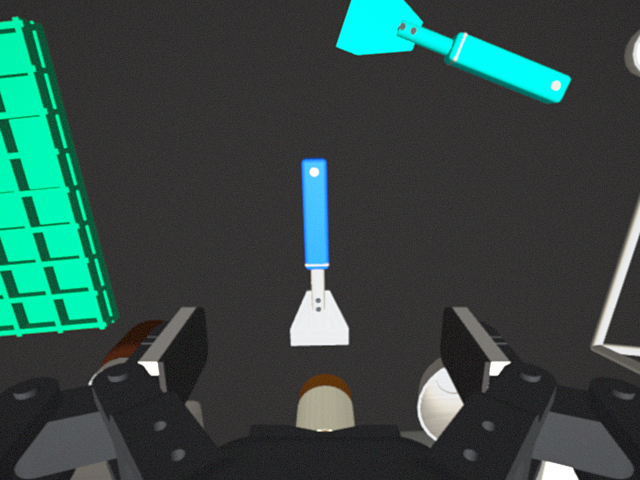

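The close crop shows the blue narrow scraper, handle at px (315,210), blade edge at (319,343). It lies free, so I go to grasp it.

Request:
arm_command --pt "-1.5 -0.4 5" --pt "-3.1 -0.8 11" --pt "-3.1 -0.8 17" --pt "-3.1 -0.8 21" --pt "-3.1 -0.8 22.5" --spin '[-1,-1,-1,-1,-1]' --jaw 6

```text
clock: 4.92
eef_pos: [0.5087, -0.2338, 0.0237]
tool_rot: [0.007, 1.0, 0.001, -0.002]
ft_force: [0.5, -0.1, -0.1]
grip_width: 0.06
grasp_force: 0.0
```

```bash
python3 -c "
from h import *
o=get_obs();T=R.from_quat(o['tool_rot']);print(o['eef_pos'],o['grip_width'])
print(100*T.inv().apply(np.array([.511,-.2346,.008])-o['eef_pos']))"
```

```text
[ 0.50874925 -0.23379779  0.02371088] 0.05998210623239847
[-0.23356916 -0.08038241  1.56983962]
```

Request:
arm_command --pt "-0.1 -0.1 0.8" --pt "-0.1 -0.1 1.6" --pt "-0.1 -0.1 1.6" --pt "-0.1 -0.1 1.6" --pt "-0.1 -0.1 1.6" --spin '[0,0,0,0,0]'

```text
clock: 5.55
eef_pos: [0.5121, -0.2362, 0.0112]
tool_rot: [0.007, 1.0, -0.0, 0.001]
ft_force: [-0.5, 0.7, -0.5]
grip_width: 0.0597
grasp_force: 0.0
```

Request:
arm_command --pt "0 0.1 0.3" --pt "0 0.1 0.3" --pt "0 0.1 0.3" --pt "0 0.1 0.3" --pt "0 0.1 0.3" --spin '[0,0,0,0,0]' --jaw 0

```text
clock: 6.18
eef_pos: [0.5116, -0.2348, 0.0074]
tool_rot: [0.007, 1.0, 0.0, -0.0]
ft_force: [-0.3, 0.7, 2.1]
grip_width: 0.0223
grasp_force: 60.6
```

Request:
arm_command --pt "0 0 -2" --pt "0 0 -6" --pt "0 0 -11" --pt "0 0 -15" --pt "0 0 -17" --spin '[0,0,0,0,0]'

```text
clock: 6.8
eef_pos: [0.5124, -0.2354, 0.1797]
tool_rot: [0.007, 1.0, -0.001, 0.001]
ft_force: [0.9, 0.2, -2.1]
grip_width: 0.0223
grasp_force: 60.2
```

```bash
python3 - <<'E'
from h import *
np.set_printoptions(precision=4,suppress=True)
p=snap('wrist','w3.png')
o=get_obs();T=R.from_quat(o['tool_rot']);print(o['eef_pos'],o['grip_width'],o['grasp_force'],T.as_matrix())
for t in ['narrow_scraper','narrow_scraper_edge','narrow_scraper_tail','narrow_scraper_shank']:
    for e in landmark_of(p,t)[:2]: print(t,np.round(e['centre'],1),round(e['confidence'],2),100*T.inv().apply(w(p,e['centre'])-o['eef_pos']))
p=snap('side')
for t in ['narrow_scraper','narrow_scraper_edge','narrow_scraper_tail','narrow_scraper_shank']:
    for e in landmark_of(p,t)[:3]: print(t,np.round(e['centre'],1),round(e['confidence'],2),100*T.inv().apply(w(p,e['centre'])-o['eef_pos']))
E
```

```text
[ 0.5133 -0.2358  0.1817] 0.022427662398644684 60.15510678291321 [[-0.9999  0.0144  0.0056]
 [ 0.0144  0.9999 -0.0028]
 [-0.0057 -0.0027 -1.    ]]
narrow_scraper_edge [324.6 415.2] 0.3 [-4.0708 -0.0484 -0.5702]
narrow_scraper_tail [632.6  40.8] 0.89 [13.0624 21.2085 15.668 ]
narrow_scraper_tail [321.8 117.2] 0.78 [ 7.5959 -0.131  -1.1347]
narrow_scraper [358.1 271.5] 0.94 [ 1.3048 -1.932  -1.2209]
narrow_scraper [267.1 373.9] 0.92 [ 29.921  -16.6972  16.0189]
narrow_scraper [294.8 271. ] 0.74 [15.8572 14.9202 16.0295]
narrow_scraper_edge [284.3 306.4] 0.95 [21.4146  4.0338 17.8944]
narrow_scraper_edge [406.1 264. ] 0.85 [-20.354   10.8322  18.3022]
narrow_scraper_edge [375.4 265.1] 0.69 [-4.3601 -0.0112  0.1414]
narrow_scraper_tail [333.7 278.5] 0.83 [ 4.278  10.3896 17.7312]
narrow_scraper_tail [298.3 254. ] 0.75 [13.3562 21.3778 15.9989]
narrow_scraper_tail [284.6 393.3] 0.56 [ 26.3231 -22.0543  18.2271]
narrow_scraper_shank [257.9 359.2] 0.82 [ 31.6949 -11.5864  16.7695]
narrow_scraper_shank [291.7 283.7] 0.8 [17.7005 10.9093 16.8053]
narrow_scraper_shank [373.7 266.3] 0.58 [-3.7463 -0.3539  0.0584]
```

View pics/w3.png

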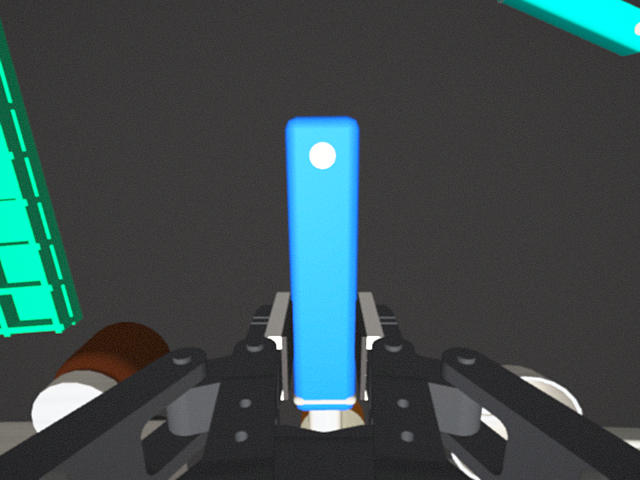

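The handle is held squarely between the pads, tail at px (322,118). Now I measure pitch and offset in the tool frame.

```bash
cat > held.py <<'E'
from h import *
np.set_printoptions(precision=4,suppress=True)
def held():
    p=snap('wrist'); o=get_obs(); T=R.from_quat(o['tool_rot']); im=p['pixels'].astype(int); W=cloud(p)
    m=(im[...,2]>140)&(im[...,0]<90)&(im[...,2]-im[...,0]>90)&(im[...,2]-im[...,1]>40)
    nl,lab,s,_=cv2.connectedComponentsWithStats(m.astype(np.uint8)); i=1+np.argmax(s[1:,4]); m=cv2.erode((lab==i).astype(np.uint8),np.ones((5,5)))>0
    q=T.inv().apply(W[m]-o['eef_pos'])*1e3; k=np.polyfit(q[:,0],q[:,2],1)
    r=q[:,2]-np.polyval(k,q[:,0]); q=q[abs(r)<2]; k=np.polyfit(q[:,0],q[:,2],1); y=np.polyfit(q[:,0],q[:,1],1)
    print('pix',s[i],'pitch(blade up +) deg',np.degrees(np.arctan(k[0])),'top z at x=0',k[1],'yaw deg',np.degrees(np.arctan(y[0])),'y0',y[1],'x range mm',q[:,0].min(),q[:,0].max())
    print('eef',o['eef_pos'],'F',o['ft_force'],'t',o['clock'],'grip',o['grip_width'],o['grasp_force'])
    return o,T
if __name__=='__main__': held()
E
python3 held.py
```

```text
pix [ 285  116   75  283 5183] pitch(blade up +) deg -0.041858486602147464 top z at x=0 -15.07395667750128 yaw deg -0.8107294100532856 y0 0.27997717491536556 x range mm -25.43217629035534 75.02827177663717
eef [ 0.5112 -0.2347  0.1764] F [-0.8004  0.0519 -1.6199] t 7.35 grip 0.022125965486288604 60.14879822731018
```

Request:
arm_command --pt "0.2 2.5 -3" --pt "0.6 7.5 -5.6" --pt "1.2 13 -5.6" --pt "1.8 19 -5.6" --pt "2.4 25 -5.6" --spin '[0,1.5,3,5,7.4]'

```text
clock: 7.98
eef_pos: [0.4908, 0.0171, 0.2334]
tool_rot: [0.073, 0.997, 0.0, 0.0]
ft_force: [0.4, 1.1, -1.3]
grip_width: 0.0223
grasp_force: 60.2
```

```bash
python3 -c "
from h import *
o=get_obs();T=R.from_quat(o['tool_rot']);print(o['eef_pos'],T.as_matrix(),o['joint_vel'])
print(100*T.inv().apply(np.array([.4802,.1587,.235])-o['eef_pos']))"
```

```text
[0.49083469 0.0170856  0.23335515] [[-9.89452085e-01  1.44859896e-01  4.27683358e-04]
 [ 1.44860001e-01  9.89452136e-01  2.25841794e-04]
 [-3.90456793e-04  2.85413846e-04 -9.99999883e-01]] [ 9.76700835e-01 -1.00208924e-01 -1.30856535e-01 -3.67940571e-02
  2.09064064e-04  1.29122270e+00]
[ 3.10361361 13.85805999 -0.16174123]
```

Request:
arm_command --pt "1 5 0" --pt "2 9 0" --pt "3 12.5 0" --pt "3.1 13.9 0" --pt "3.1 13.9 0" --spin '[0,0,0,0,0]'

```text
clock: 8.6
eef_pos: [0.4804, 0.1578, 0.2331]
tool_rot: [0.071, 0.997, -0.0, -0.0]
ft_force: [0.2, 0.0, -1.3]
grip_width: 0.0222
grasp_force: 60.2
```

Request:
arm_command --pt "0 0 0.8" --pt "0 0 1.6" --pt "0 0 1.6" --pt "0 0 1.6" --pt "0 0 1.6" --spin '[0,0,0,0,0]'

```text
clock: 9.22
eef_pos: [0.4806, 0.1573, 0.2177]
tool_rot: [0.072, 0.997, 0.0, 0.0]
ft_force: [0.2, -0.1, -2.7]
grip_width: 0.0225
grasp_force: 60.2
```

```bash
cat > chk.py <<'E'
from held import *
b=np.load('bay.npz'); E=[];Q=[]
for i in range(5):
    snap('wrist'); o=get_obs(); E.append(o['eef_pos']); Q.append(o['tool_rot'])
o,T=held(); e=np.mean(E,0); T=R.from_quat(Q).mean(); print('mean eef',e,'std',np.std(E,0),'heading',np.degrees(np.arctan2(-T.as_matrix()[1,0],-T.as_matrix()[0,0])))
h=np.array([b['x'][0],b['x'][1],0]); h/=np.linalg.norm(h); l=np.cross([0,0,1],h); d=e-b['seat']
print('TCP rel seat mm: h,l,z',1e3*d@h,1e3*d@l,1e3*d[2])
E
python3 - <<'E'
exec(open('chk.py').read())
p=snap('top'); 
for t in ['narrow_scraper_edge','narrow_scraper_tail','narrow_scraper']:
    for z in landmark_of(p,t)[:4]: 
        q=w(p,z['centre'])
        if q[1]>.05: print(t,z['confidence'],q,1e3*np.array([(q-b['seat'])@h,(q-b['seat'])@l]))
E
```

```text
pix [  287   118    71   282 17497] pitch(blade up +) deg -0.2584771400602561 top z at x=0 -16.273750286407846 yaw deg -0.4466297967947755 y0 -1.3482219130178494 x range mm -27.32914574993949 74.02824899401168
eef [0.4804 0.1575 0.2175] F [ 0.1057 -0.8568 -1.6909] t 9.525 grip 0.022317102324424572 60.15703082084656
mean eef [0.4805 0.1574 0.2176] std [0.0001 0.     0.0001] heading -8.217090828285237
TCP rel seat mm: h,l,z -17.54593589904965 -1.171133414504271 132.7262023319995
narrow_scraper_edge 0.97 [0.6122 0.1354 0.2155] [115.896   -5.5576]
narrow_scraper_edge 0.39 [0.3497 0.0686 0.0141] [-135.4078 -106.5811]
```

```bash
python3 -c "
from h import *
p=snap('wrist','w4.png'); np.save('w4.npy',p,allow_pickle=True); p=snap('top','t4.png'); np.save('t4.npy',p,allow_pickle=True)"
```

```text
(no output)
```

View pics/w4.png

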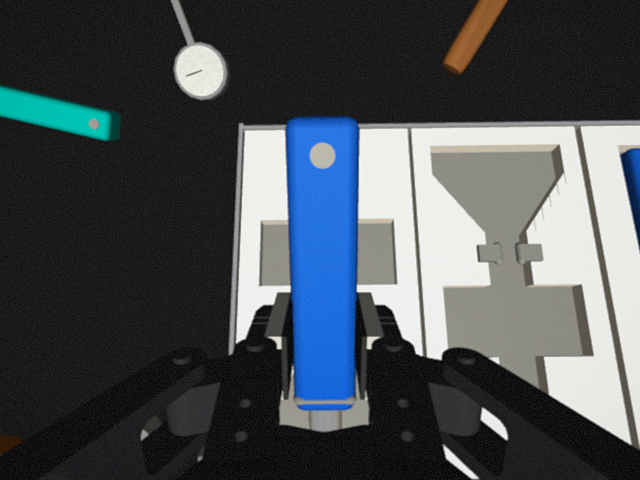

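The held scraper lies over the right-hand column of the tray. The well of the narrow cutout shows on both sides of the handle (columns 260–396, rows 220–285). I refit the bay in this picture.

```bash
sed -e "s/w1.npy/w4.npy/; s/^blk=.*/blk=(u>246)\&(u<405)\&(v>135)\&(v<295)\&((u<280)|(u>366))/; s/bay.npz/bay4.npz/" bay.py > bay4.py; OMP_NUM_THREADS=1 timeout 60 python3 bay4.py
python3 - <<'E'
from h import *
np.set_printoptions(precision=4,suppress=True)
b=np.load('bay4.npz'); a=np.load('bay.npz')
o=get_obs(); T=R.from_quat(o['tool_rot'])
for z in (a,b): print('bay pts in tool mm',[1e3*T.inv().apply(z['seat']+s*z['x']-o['eef_pos']) for s in (0,.127,-.078)])
# top camera: blade centreline & bay edges
p=np.load('t4.npy',allow_pickle=True).item(); W=cloud(p); im=p['pixels'].astype(int)
for v in range(172,190,3): print(v,im[v,245:280].mean(-1).astype(int), (W[v,245:280,2]*1e3).astype(int))
E
```

```text
slope 29.846947282868822 yaw plane -7.521510385756854 7380 resid 0.000707437224911815
[-1.5151  1.1102 -0.0026] 0.0076604189155757675
seat [0.4982 0.1561 0.0847] x [ 0.8596 -0.1161  0.4977] n [-0.4934  0.0651  0.8674] yaw -7.693375136928707 edge [0.6073 0.1413 0.1479] tail [0.4311 0.1651 0.0459]
bay pts in tool mm [array([-17.7031,   1.3993, 132.4878]), array([-127.8693,    2.5254,   69.3122]), array([ 49.9579,   0.7077, 171.2886])]
bay pts in tool mm [array([-17.8417,   1.2575, 132.6593]), array([-127.9882,    2.2588,   69.4475]), array([ 49.8074,   0.6425, 171.4823])]
172 [122 155 158 156 155 156 155 155 155 155 157 157 156 157 156 157 157 156
 156 156 156 155 154 151 160 197 231 233 230 229 226 223 220 213 204] [594 213 216 213 213 211 218 211 213 210 210 215 215 214 214 214 210 213
 216 212 221 214 214 212 215 206 170 166 165 165 167 175 169 159 168]
175 [ 82 130 156 158 156 154 155 157 158 156 156 158 156 157 155 156 157 156
 156 155 156 155 154 156 186 229 241 241 240 239 240 239 240 240 240] [620 214 215 218 213 209 216 211 211 211 216 212 213 215 212 216 212 215
 212 215 216 
[... 516 characters left out ...]
15 213 217 216 208 210 213 215 215 208 213 214 210
 211 215 212 215 143 145 137 141 141 140 157 150 156 155 156 154 150]
184 [ 76  77 100 135 155 159 156 152 145 139 147 155 154 155 155 155 155 153
 148 137 132 138 141 140 138 143 178 229 240 240 239 240 239 240 239] [652 627 620 213 216 216 216 212 215 225 217 216 214 210 214 208 219 213
 213 216 135 133 136 136 139 136 138 148 153 149 146 149 149 152 151]
187 [123  74  78 107 140 150 152 150 133 131 140 137 135 150 155 154 152 143
 134 138 140 140 140 138 143 176 225 239 241 240 240 239 239 239 240] [666 649 624 600 212 212 218 220 224 233 222 223 221 213 213 213 217 214
 130 129 133 129 131 130 132 135 141 145 151 146 144 149 149 146 146]
```

```bash
sed -e "s/w1.npy/top.npy/; s/bay.npz/bayt.npz/" -e "s/^blk=.*/b=np.load('bay.npz'); Yb=np.cross(b['n'],b['x']); D=(W-b['seat'])*1e3; blk=(abs(D@Yb)<57)\&(D@b['x']>-92)\&(D@b['x']<137)\&(D@b['n']>-15)\&(D@b['n']<30)/" -e 's/-1),axis=1//' bay.py > bayt.py; sed -i 's/im.min(-1)>205/im.min(-1)>195/' bayt.py; OMP_NUM_THREADS=1 timeout 60 python3 bayt.py
python3 - <<'E'
from h import *
np.set_printoptions(precision=4,suppress=True)
p=np.load('t4.npy',allow_pickle=True).item(); W=cloud(p); im=p['pixels'].astype(int)
b=np.load('bayt.npz'); h=b['x']*[1,1,0]; h/=np.linalg.norm(h); l=np.cross([0,0,1],h)
m=np.zeros(im.shape[:2],bool); m[155:200,235:285]=True
m&=(W[...,2]>.19)&(W[...,2]<.235)&(np.ptp(im,-1)<25)
# reproject at constant z=0.2135
Rc=cv2.Rodrigues(np.array(p['rvec'],float))[0]; cam=-Rc.T@np.ravel(p['tvec']); v,u=np.nonzero(m)
d=(np.c_[u,v,np.ones(len(u))]@np.linalg.inv(p['intrinsics']).T)@Rc; P=cam+d*((.2135-cam[2])/d[:,2])[:,None]
s=(P-b['seat'])@h*1e3; t=(P-b['seat'])@l*1e3
for a in range(84,114,4):
    k=(s>=a)&(s<a+4)
    if k.sum(): print(a,k.sum(),t[k].min(),t[k].max(),(t[k].min()+t[k].max())/2)
print('smax',s.max(),np.sort(s)[-5:])
E
```

```text
slope 30.06606648123362 yaw plane -7.480413146910041 1207 resid 0.001652991244029422
[ 3.2869  1.4869 -0.0028] 0.026856390902330506
seat [0.5024 0.1559 0.0836] x [ 0.8577 -0.1154  0.501 ] n [-0.4967  0.0652  0.8654] yaw -7.66396290859824 edge [0.6113 0.1413 0.1472] tail [0.4355 0.1649 0.0445]
84 34 -31.0461208106 19.25225143269715 -5.896934688951426
88 36 -35.232956054021905 22.4761795941046 -6.378388229958652
92 39 -34.87001989996294 22.857410792408796 -6.006304553777072
96 38 -34.50686197017064 26.086757006443108 -4.210052481863766
100 40 -33.77987996977938 26.469458191407114 -3.655210889186133
104 41 -35.87715844393637 27.2355642414089 -4.320797101263738
108 42 -35.150374203175296 28.00260997002449 -3.573882116575403
112 5 -17.169730085863335 25.53257540732527 4.181422660730968
smax 112.50524661790996 [112.0953 112.2006 112.2943 112.3997 112.5052]
```

Request:
arm_command --pt "0.2 0.28 1.5" --pt "0.2 0.28 3.5" --pt "0.2 0.28 5" --pt "0.2 0.28 5.5" --pt "0.2 0.28 5.5" --spin '[0,0,0,0,0]'

```text
clock: 10.45
eef_pos: [0.4773, 0.1607, 0.1621]
tool_rot: [0.071, 0.997, 0.0, -0.001]
ft_force: [-5.3, 0.9, 2.5]
grip_width: 0.0224
grasp_force: 60.7
```

```bash
python3 - <<'E'
exec(open('chk.py').read())
p=snap('top','t5.png'); np.save('t5.npy',p,allow_pickle=True)
snap('side','s5.png')
a=cv2.imread('pics/t5.png')[150:280,210:310]; c=cv2.imread('pics/s5.png')[120:250,250:420]
cv2.imwrite('pics/m5.png',np.hstack([cv2.resize(a,(400,520),interpolation=2),cv2.resize(c,(400,520),interpolation=2)]))
E
```

```text
pix [  288   119    70   283 17459] pitch(blade up +) deg 1.935582473571269 top z at x=0 -16.27154323305343 yaw deg -0.20543928957125418 y0 -1.3277221994478658 x range mm -27.258063468853756 73.81617055186167
eef [0.4773 0.1607 0.1625] F [-5.3527  0.1696  1.1863] t 10.75 grip 0.022189000003498247 60.61767339706421
mean eef [0.4773 0.1607 0.1624] std [0. 0. 0.] heading -8.176883421884739
TCP rel seat mm: h,l,z -21.13972333390714 1.6867013756713711 77.51167999933185
```

View pics/m5.png

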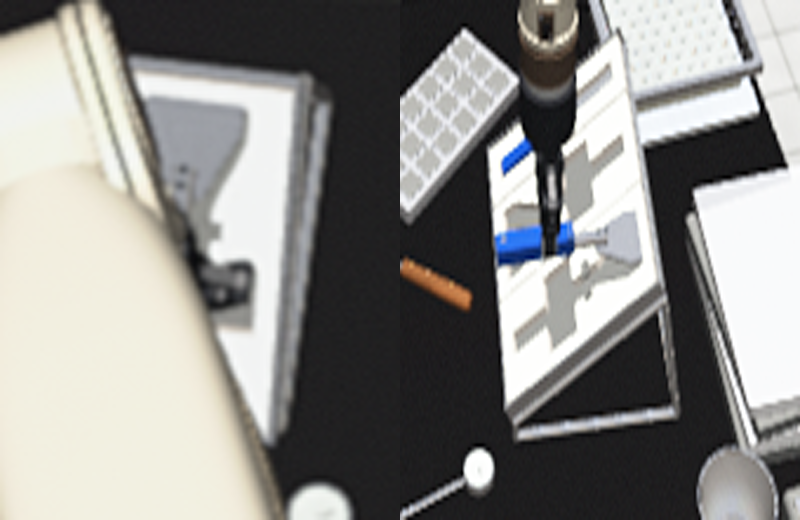

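The edge met the overhanging uphill wall of the cutout (5 N). I back off and then lower along an arc.

Request:
arm_command --pt "0.5 0 -0.5" --pt "0.5 0 -0.3" --pt "0.5 0 0.3" --pt "0.5 0 0.8" --pt "0.5 0 0.8" --spin '[0,0,0,0,0]'

```text
clock: 11.48
eef_pos: [0.4734, 0.1609, 0.1535]
tool_rot: [0.072, 0.997, -0.0, -0.001]
ft_force: [0.2, -0.3, -2.1]
grip_width: 0.0223
grasp_force: 60.2
```

```bash
python3 chk.py
```

```text
pix [  288   119    70   283 17505] pitch(blade up +) deg 1.0261036109225836 top z at x=0 -16.20941044445031 yaw deg -0.14595602526880383 y0 -1.3798356696625114 x range mm -27.577610377635764 73.76730926166152
eef [0.474  0.1612 0.1545] F [ 0.6201 -0.7668 -1.4577] t 11.775 grip 0.022549236912793817 60.15257477760315
mean eef [0.4738 0.1611 0.1542] std [0.0002 0.0001 0.0002] heading -8.223341451396616
TCP rel seat mm: h,l,z -24.62687975872543 1.5971440913312525 69.35199373055332
```

Request:
arm_command --pt "0 0 0.4" --pt "-0.05 0 0.8" --pt "-0.1 0 1.2" --pt "-0.15 0 1.5" --pt "-0.15 0 1.5" --spin '[0,0,0,0,0]'

```text
clock: 12.4
eef_pos: [0.4735, 0.1612, 0.139]
tool_rot: [0.071, 0.997, 0.0, -0.002]
ft_force: [-6.3, 0.8, 3.2]
grip_width: 0.0224
grasp_force: 60.8
```

```bash
python3 chk.py
```

```text
pix [  289   121    68   284 17322] pitch(blade up +) deg 5.230735137968087 top z at x=0 -16.361628709634946 yaw deg -0.12189510885397947 y0 -1.3658359162736173 x range mm -27.217995030420262 73.27018465728308
eef [0.4735 0.1612 0.1391] F [-6.8807  1.1609  2.6742] t 12.7 grip 0.022459592682565283 60.80498814582825
mean eef [0.4735 0.1612 0.1391] std [0. 0. 0.] heading -8.171277784323262
TCP rel seat mm: h,l,z -25.002215173613248 1.6392397899836628 54.232601818054334
```

Request:
arm_command --pt "-0.1 0 0.4" --pt "-0.2 0 0.8" --pt "-0.3 0 1.2" --pt "-0.4 0 1.7" --pt "-0.4 0 1.7" --spin '[0,0,0,0,0]'

```text
clock: 13.32
eef_pos: [0.4773, 0.1605, 0.1216]
tool_rot: [0.071, 0.997, -0.0, -0.002]
ft_force: [-6.5, 1.5, 2.0]
grip_width: 0.0224
grasp_force: 61.0
```

```bash
python3 chk.py
```

```text
pix [  292   129    63   283 16851] pitch(blade up +) deg 13.716499873457657 top z at x=0 -16.560233484317465 yaw deg 0.03558373509092083 y0 -1.359412781458544 x range mm -27.231366504566864 70.68646474573085
eef [0.4772 0.1605 0.1218] F [-6.1577  0.2842  1.4266] t 13.625 grip 0.022670037296017412 60.916467905044556
mean eef [0.4772 0.1605 0.1218] std [0. 0. 0.] heading -8.178153321566116
TCP rel seat mm: h,l,z -21.20014915277984 1.398299393641981 36.911379219674664
```

Request:
arm_command --pt "-0.1 0 0.4" --pt "-0.2 0 0.8" --pt "-0.35 0 1.2" --pt "-0.5 0 1.6" --pt "-0.5 0 1.6" --spin '[0,0,0,0,0]'

```text
clock: 14.25
eef_pos: [0.4816, 0.1597, 0.1054]
tool_rot: [0.071, 0.997, -0.0, -0.003]
ft_force: [-7.1, 1.3, 1.6]
grip_width: 0.0222
grasp_force: 61.1
```

```bash
python3 chk.py
```

```text
pix [  293   139    63   278 16200] pitch(blade up +) deg 21.193710044406487 top z at x=0 -16.625429618894483 yaw deg 0.093569325289442 y0 -1.354163075556046 x range mm -26.534311262531492 66.30736320692941
eef [0.4816 0.1596 0.1055] F [-8.0672  0.7031  1.4706] t 14.55 grip 0.022372662817158426 60.994423627853394
mean eef [0.4816 0.1597 0.1055] std [0. 0. 0.] heading -8.172981047475085
TCP rel seat mm: h,l,z -16.790231010307757 1.1952252665452803 20.59103336565693
```

Request:
arm_command --pt "-0.1 0 0.3" --pt "-0.2 0 0.6" --pt "-0.35 0 0.9" --pt "-0.5 0 1.2" --pt "-0.5 0 1.2" --spin '[0,0,0,0,0]'

```text
clock: 15.18
eef_pos: [0.4851, 0.1591, 0.0927]
tool_rot: [0.071, 0.997, -0.0, -0.004]
ft_force: [-8.2, 2.1, -1.3]
grip_width: 0.0228
grasp_force: 61.4
```

```bash
python3 chk.py
```

```text
pix [  293   148    63   272 15709] pitch(blade up +) deg 26.995600008742148 top z at x=0 -16.82865506055784 yaw deg -0.047664992523927543 y0 -1.343401101274985 x range mm -25.332569750123174 63.08544030162172
eef [0.4851 0.1591 0.0927] F [-8.1915  1.7323 -1.122 ] t 15.475 grip 0.022691626369552912 61.39312148094177
mean eef [0.4851 0.1591 0.0927] std [0. 0. 0.] heading -8.142302051620035
TCP rel seat mm: h,l,z -13.193375829287557 1.0816072490726472 7.859512628632201
```

Request:
arm_command --pt "-0.2 0 0.1" --pt "-0.4 0 0.2" --pt "-0.4 0 0.4" --pt "-0.4 0 0.6" --pt "-0.4 0 0.6" --spin '[0,0,0,0,0]'

```text
clock: 16.1
eef_pos: [0.4874, 0.1585, 0.0868]
tool_rot: [0.071, 0.997, -0.0, -0.006]
ft_force: [-13.1, 2.6, 3.2]
grip_width: 0.0223
grasp_force: 62.3
```

```bash
python3 chk.py
```

```text
pix [  293   152    63   268 15380] pitch(blade up +) deg 29.800457352029618 top z at x=0 -16.943046623041695 yaw deg 0.05579791241223402 y0 -1.3425825163896221 x range mm -24.208648967680674 58.00902694734372
eef [0.4874 0.1585 0.0868] F [-12.6882   1.9679   3.3194] t 16.4 grip 0.022635228407103244 62.29882478713989
mean eef [0.4874 0.1585 0.0868] std [0. 0. 0.] heading -8.116198833190994
TCP rel seat mm: h,l,z -10.825477359211025 0.7836892810323774 1.8764680589246212
```

Request:
arm_command --pt "0.2 0 0" --pt "0.3 0 0" --pt "0.3 0 0" --pt "0.3 0 0" --pt "0.3 0 0" --spin '[0,0,0,0,0]' --jaw 5

```text
clock: 17.02
eef_pos: [0.4905, 0.1587, 0.0885]
tool_rot: [0.072, 0.997, 0.0, 0.0]
ft_force: [-0.3, 0.7, -0.1]
grip_width: 0.0503
grasp_force: 0.0
```

Request:
arm_command --pt "0 0 -1.5" --pt "0 0 -4" --pt "3 0 -8" --pt "6 0 -12" --pt "6 0 -12" --spin '[0,0,0,0,0]'

```text
clock: 17.65
eef_pos: [0.4316, 0.1684, 0.213]
tool_rot: [0.071, 0.997, 0.002, 0.004]
ft_force: [0.1, 0.8, -0.6]
grip_width: 0.0499
grasp_force: 0.0
```

```bash
cat > fin.py <<'E'
from h import *
import sys
np.set_printoptions(precision=4,suppress=True)
b=np.load('bay.npz'); F=np.c_[b['x'],np.cross(b['n'],b['x']),b['n']]
p=snap('wrist',sys.argv[1]); W=cloud(p); im=p['pixels'].astype(int)
m=(im[...,2]>110)&(im[...,0]<90)&(im[...,2]-im[...,0]>70)&(im[...,2]-im[...,1]>40)
D=(W-b['seat'])@F*1e3; m&=(abs(D[...,1])<60)&(abs(D[...,0])<150)
q=D[m]; k=np.polyfit(q[:,0],q[:,2],1); r=q[:,2]-np.polyval(k,q[:,0]); q=q[abs(r)<2.5]; k=np.polyfit(q[:,0],q[:,2],1); y=np.polyfit(q[:,0],q[:,1],1)
print('handle top height: at seat',k[1],'slope deg',np.degrees(k[0]),'lat y0',y[1],'yaw',np.degrees(y[0]),'s range',q[:,0].min(),q[:,0].max())
for t in ['narrow_scraper_edge','narrow_scraper_tail','narrow_scraper','narrow_scraper_shank']:
    for e in landmark_of(p,t)[:2]: print(t,np.round(e['centre'],0),round(e['confidence'],2),(w(p,e['centre'])-b['seat'])@F*1e3)
for s,l in ((70,0),(90,0),(120,0),(120,20),(120,-20)):
    n=(abs(D[...,0]-s)<3)&(abs(D[...,1]-l)<4); print('height',s,l,np.median(D[n][:,2]) if n.any() else None)
o=get_obs(); print(o['eef_pos'],o['clock'])
E
python3 fin.py w6.png
```

```text
handle top height: at seat 22.33000249385514 slope deg 1.116546154215359 lat y0 -0.4581908689892943 yaw -0.07867969802110596 s range -73.70696743001112 18.25527708120082
narrow_scraper_tail [319. 224.] 0.86 [-67.8115  -0.6292  22.0707]
narrow_scraper_tail [123. 182.] 0.73 [-121.8876 -175.8621  -25.9018]
narrow_scraper [321. 323.] 0.95 [ 4.8582  0.0075 22.2417]
narrow_scraper [ 34. 165.] 0.67 [-126.6945 -237.008     1.7931]
narrow_scraper_shank [322. 388.] 0.86 [48.5724 -0.1947 14.1121]
height 70 0 13.948303140694021
height 90 0 None
height 120 0 None
height 120 20 None
height 120 -20 None
[0.4307 0.167  0.2073] 17.9
```

View pics/w6.png

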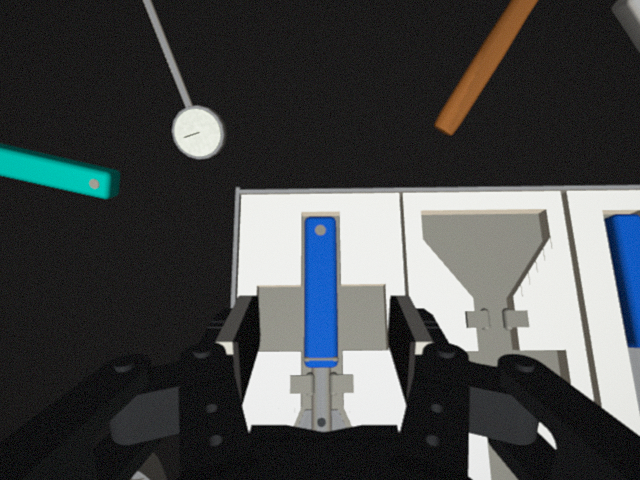

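It appears to be in: handle, px (320,290), sits in the cutout and the shank is between the nibs at (322,385). I raise the camera to see the blade.

Request:
arm_command --pt "-1 0 -5" --pt "-2 0 -10" --pt "-3 0 -12" --pt "-3 0 -12" --pt "-3 0 -12" --spin '[0,0,0,0,0]' --jaw 8

```text
clock: 18.52
eef_pos: [0.4598, 0.1628, 0.3262]
tool_rot: [0.072, 0.997, -0.001, -0.002]
ft_force: [-0.4, -0.7, -0.8]
grip_width: 0.0803
grasp_force: 0.0
```

Request:
arm_command --pt "0 0 0" --pt "0 0 0" --pt "0 0 0" --pt "0 0 0" --pt "0 0 0" --spin '[0,0,0,0,0]'

```text
clock: 19.15
eef_pos: [0.4605, 0.1631, 0.3284]
tool_rot: [0.072, 0.997, 0.0, 0.0]
ft_force: [0.4, -0.2, 0.2]
grip_width: 0.0795
grasp_force: 0.0
```

```bash
python3 fin.py w7.png; python3 -c "
import cv2
a=cv2.imread('pics/w7.png')[130:420,220:460]; cv2.imwrite('pics/w7c.png',cv2.resize(a,None,fx=2,fy=2))"
```

```text
handle top height: at seat 24.284823114070157 slope deg 6.554048597264526 lat y0 -4.91370733758233 yaw -11.097314153114652 s range -38.82732823504983 -14.511153552884144
narrow_scraper_edge [323. 372.] 0.94 [127.457   -1.7682   2.931 ]
narrow_scraper_edge [233. 106.] 0.2 [-151.0988  -97.3689    5.6369]
narrow_scraper_tail [321. 171.] 0.8 [-66.3398  -1.7428  21.7582]
narrow_scraper_tail [167. 144.] 0.77 [-120.319  -177.2317  -20.343 ]
narrow_scraper [322. 245.] 0.97 [ 9.9156 -1.3446 22.0734]
narrow_scraper [101. 131.] 0.64 [-126.071  -241.3668    1.5398]
narrow_scraper_shank [ 58. 120.] 0.97 [-140.2594 -292.0372    0.0936]
narrow_scraper_shank [322. 285.] 0.71 [47.6614 -1.6746 13.7555]
height 70 0 13.805559778350926
height 90 0 2.8926483518436834
height 120 0 309.5491738488672
height 120 20 318.57351882783894
height 120 -20 319.2620625235838
[0.4605 0.1631 0.3284] 19.4
```

View pics/w7c.png

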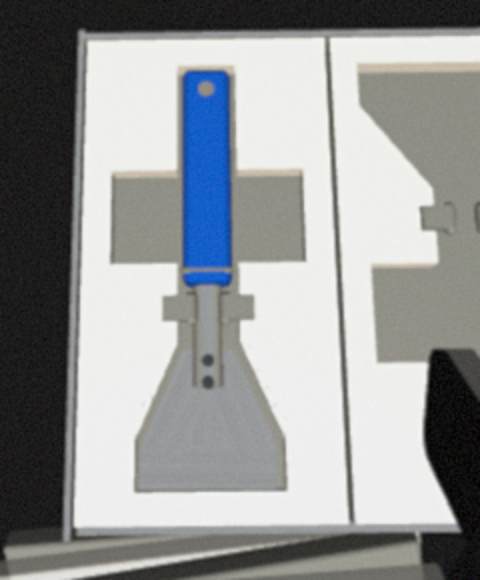

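Blade top is about 2.9 mm, shank top 13.8 mm and handle top 22.1 mm above the bottom. These match the tool's own heights (3, 14 and 22 mm), so it is fully home and snapped in. The gripper is clear.

```bash
python3 -c "
from workcell import *
print(job_done())"
```

```text
the job is handed in; nothing more can be done
None
```

The narrow scraper is in its own cutout in the sloped tray, the right way round and snapped under both nibs; the last camera check showed it lying flat on the bottom, and the job is handed in (no verdict came back).

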